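# Load the dowel hopper through its slot

## Task

Load the two oak dowels into the dowel hopper: take the loaded scoop by its orange handle, slide it level and nose first through the slot in the hopper's leaning steel cover plate, and tip it at least 30 degrees nose-down in there so that both dowels roll out into the hopper. The scoop must never touch the cover plate. Then draw it out, put it back flat on its wooden rest the way it lay before, and leave the other things on the bench where they are.

Things in the scene. Friction and masses are not known exactly. Their poses are not given: they have to be found in the camera images.
- scoop_grip (a point): centre of the scoop's orange handle, a flat-sided bar 75 mm long (along x), 16 mm wide (y; pinch it across y) and 24 mm high. x points from handle to open nose, z up. The scoop weighs about 0.11 kg and balances about 60 mm ahead of this point: grip firmly, about 40 N. It starts level on its rest, this point 92 mm above the bench
- scoop_mid (a point): centre of the scoop's aluminium trough: 120 mm long (x), 50 mm wide, 34 mm high, open at the top and the nose. The handle's centre is 107 mm behind and 5 mm above. The inner floor climbs 12 degrees to the nose, so round dowels stay at the back while it is carried level and roll out over the nose when it is tipped well beyond that. Axes as scoop_grip
- scoop: the whole scoop; origin under the middle of the trough, at the level of its underside; x to the nose, z up
- cover: the hopper's steel cover plate, 200 mm wide, 200 mm high along its slope, 6 mm thick, leaning back 20 degrees (its top is farther from the robot). In its middle is the slot, 68 mm wide and 54 mm high along the slope. Origin at the slot's centre; x along the plate's normal into the hopper (20 degrees downward), y level across. Fixed
- slot (a point): centre of the slot, 130 mm above the bench; level axes: x horizontal straight into the hopper, y across, z up. Inside there is room for the scoop's nose to go in 45 mm or more and dip. Turning the scoop about this point, with its middle about 15 mm in front of the plate, keeps it clear all round
- lamp (a point): middle of the white round lamp bar (20 mm thick) that runs across y above the slot, 175 mm above and 30 mm in front (-x) of its centre, on brackets 113 mm to either side; level axes as slot. It blocks a gripper that is upright or leans over the hopper while tipping: hold the handle with the gripper's body leaning back to the robot, about 30 degrees while the scoop is level. Fixed
- hopper_in (a point): middle of the hopper's inside, 60 mm above the bench and 70 mm behind the slot's centre; level axes as slot. The inside is 190 mm deep at this height, 200 mm wide, floor 35 to 65 mm above the bench, sloping to the back. Clear sides, back and roof close it: outside 210 mm wide, 229 mm high, the side panels reaching from 30 mm in front of the slot to 170 mm behind it; go round or over them
- dowel0_c (a point): centre of a pale oak dowel, 18 mm diameter, 40 mm long (y along it), about 12 g, waxed so that it rolls and slides easily, starting across the back of the trough
- dowel1_c (a point): centre of the darker dowel, same size, starting just ahead of the other
- dowel0: the pale dowel, origin at its centre
- dowel1: the darker dowel, origin at its centre
- rest_seat (a point): point on the flat top of the scoop's wooden rest, 70 mm above the bench, over which scoop_mid (17 mm higher) stands when the scoop is in place; x the way the nose points, y across. The trough lies between two side cheeks 64 mm apart and 14 mm high, and the top runs from 60 mm behind this point to an end stop 70 mm ahead of it. Handle overhangs to the rear. Fixed
- mallet: bystander: hammer lying on the bench; leave
- screwdriver: bystander: screwdriver lying on the bench; leave
- glue: bystander: yellow glue bottle, 60 mm wide, 170 mm tall; leave
- cup: bystander: blue cup, 76 mm wide, 95 mm tall; leave
- tape: bystander: yellow tape measure 62 x 36 x 55 mm, between scoop and hopper, nearer the robot; leave
- offcut: bystander: wood offcut 110 x 70 x 35 mm; leave

How it is judged:
By the outcome, as a careful person would: the job done as asked, in the order asked, and still so for the second after the job is handed in, with the robot touching nothing.
It also fails if it takes over 72 s, if anything falls off the work surface, if the arm or the gripper's body presses on something with over 40 N, if the wrist force passes 120 N, or if a joint passes its speed limit or range.

## Robot

A 6-joint arm with a two-finger parallel gripper is mounted at the origin on the work surface. World frame = base frame: x ahead of the robot, y to its left, z up, the work surface at z = 0. Lengths are in m, angles in degrees, forces in N, time in s.
With the tool pointing down it reaches from about 0.35 to 0.775 m from the base axis. Payload 5.5 kg.
Tool frame: the origin (TCP) lies at the very end of the fingers, on their centre line; the grasp point (between the pads) lies 19 mm behind it; z points along the fingers, x is the direction in which the jaws open and shut, and the axes are right-handed (so a half turn about z gives the same grasp; the last joint's range is limited). The gripper opens to 85 mm and grips with 20 to 120 N. Pads are 22 mm wide; open, the fingers measure 114 mm over their backs; the gripper's body (76 mm by 85 mm) begins 54 mm behind the grasp point. The pads swing forward as they close: fully open they stand 13 mm farther back than shut.
Start: joints at [59.095, 17.945, 2.641, 74.691, 0, 82.002], TCP at [0.224, 0.53, 0.231] pointing down, gripper open.
Joint ranges: [-158.12, 158.12], [-49.38, 96.58], [-58.88, 72.47], [-126.05, 133.96], [-84.25, 85.87], [-180, 180]. Speed limits (degrees/s): [147.25, 147.25, 180, 180, 180, 180].

## Interface

Orientations are given as a 3x3 rotation matrix whose columns are the frame's x, y, z axes.
In Python, from rig import r, optics gives the robot as it stands.
- The arm moves only by the tool drive_tool, never from a script. Its argument "increments" is a list of rows, each a list of 7 numbers: the finger opening in mm, from 0 to 85.4, then the shift along the tool's x, y, z in units of 25 mm (1.0 is 25 mm), then the turn, a rotation vector about the tool's x, y, z in units of 10 degrees (1.0 is 10 degrees). In form: [[grip, dx, dy, dz, rx, ry, rz], ...]. A call has 1 to 12 rows; each row shifts and turns the commanded pose from where the row before left it, along the tool's axes as they then stand; what a row does not reach is not made up. A row lasts 1/8 s, in which the tool goes at most 62.5 mm and 10.7 degrees, less where a joint would pass 70% of its speed; a pose out of reach is approached as far as the arm can. A call is refused whole if a number of a shift passes 1 or a number of a turn 1, either way. A call with a gripper value outside its range is refused whole. The fingers move at their own pace and stop on an object; "grip_force" is the grip in N (left out, the last holds). Time passes only in rows, so rows that do not move let the fingers close. It gives the time, the measured TCP pose, the force and the opening at its end, in the units of the state.
- r.observe(): the state, without advancing time (a new reading comes with each control period).
- optics.grab_frame(name): name is "scene" or "top"; returns a dict with "image" (420x560x3 uint8, red, green, blue), "mtx" (3x3 intrinsics, pixels), "k1" (the pictures are not rectified: a ray, as slopes to the right and down, at radius r is drawn at 1 + k1 r^2 times it, then the intrinsics apply), "xyz" and "attitude" of the camera in the world. Camera axes: x right, y down, z forward; pixel columns grow to the right and rows downward; lengths in m; the calibration is good to about 2 mm. A picture is of the moment at which its call begins. There is no depth.
- r.hand_in(): hands the job in, once; it reports no verdict.
The state is a dict: "time_s": time; "joint_pos": joint angles; "joint_vel": joint speeds; "joint_efforts": joint torques, N m; "position": TCP position; "eef_rot": TCP orientation; "contact_force": force on the tool from outside, world axes, zero at the start; "ft_torque": the same for the moment, N m; "gripper_width": finger opening in m.
Only numpy, scipy, OpenCV 4.12 (cv2) and the standard library are available. Lean on these libraries where they do the work, as an engineer would, in place of code of your own. Each camera call takes 0.05 s, during which the arm holds its last target.

## Working session

There is one attempt and no reset: what is moved stays moved. The work goes in short steps, Python scripts to look and compute and a tool call to move; the robot and the scene stay as the last step left them, time stands still between calls to the robot, and variables do not carry over. Pictures are saved under pics/ and viewed, and the job is handed in when it is done.

Besides the shell and the picture viewer there is one more tool, called by a JSON object that holds its "op" and its "data". drive_tool: Moves the arm, as the interface text tells. Its arguments: {"type":"object","properties":{"increments":{"type":"array","items":{"type":"array","items":{"type":"number"}}},"grip_force":{"type":"number"}},"required":["increments"]}

```bash
ls; mkdir -p pics
python3 - <<'E'
from rig import r, optics
import cv2
print(r.observe())
for n in("scene","top"):
    f=optics.grab_frame(n); print(n,f["mtx"],f["k1"],f["xyz"],f["attitude"])
    cv2.imwrite(f"pics/{n}0.png",f["image"][:,:,::-1])
E
```

```text
pics
{'time_s': 0.0, 'joint_pos': array([5.90928919e+01, 1.79920069e+01, 2.57551249e+00, 7.46887960e+01,
       5.78941950e-05, 8.20022787e+01]), 'joint_vel': array([-0.034314  ,  0.06347431,  0.01483207,  0.07430804, -0.12822377,
       -0.12235227]), 'joint_efforts': array([ 1.63873997e-04, -4.80625284e+01,  2.98533618e+01,  1.96029874e-02,
       -2.21824080e-04, -1.63433759e-05]), 'position': array([0.22357019, 0.52920279, 0.23038647]), 'eef_rot': array([[ 3.89274004e-01,  9.21121521e-01, -9.44778605e-04],
       [ 9.21120208e-01, -3.89275066e-01, -1.57619848e-03],
       [-1.81964909e-03, -2.56681572e-04, -9.99998311e-01]]), 'contact_force': array([-0.34581613,  0.38685707, -0.34831397]), 'ft_torque': array([ 0.03163558, -0.05954663,  0.01799674]), 'gripper_width': 0.085349116330873}
scene [[511.17578045   0.         282.7097985 ]
 [  0.         511.17578045 216.6311089 ]
 [  0.           0.           1.        ]] -0.10922969859714239 [1.46527361 0.59160732 1.06602743] [[-0.55572048  0.52369626 -0.64569109]
 [ 0.83133743  0.35683629 -0.42608208]
 [ 0.00726842 -0.77356971 -0.63366953]]
top [[392.32303961   0.         283.90892394]
 [  0.         392.32303961 204.05628558]
 [  0.           0.           1.        ]] 0.02445026392339818 [ 0.347469   -0.01131169  1.20515114] [[ 0.02532757 -0.97339232  0.22774086]
 [-0.999659   -0.02321252  0.01196116]
 [-0.00635646 -0.22796614 -0.97364831]]
```

View pics/scene0.png

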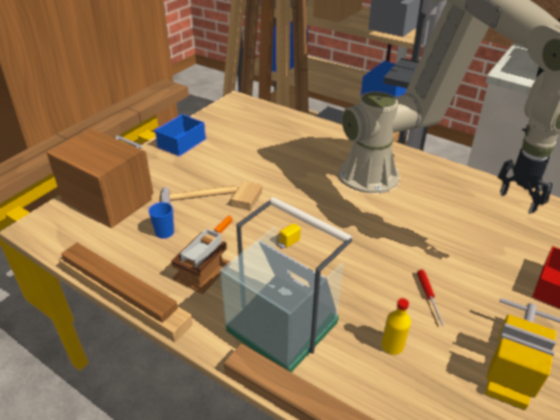

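View pics/top0.png

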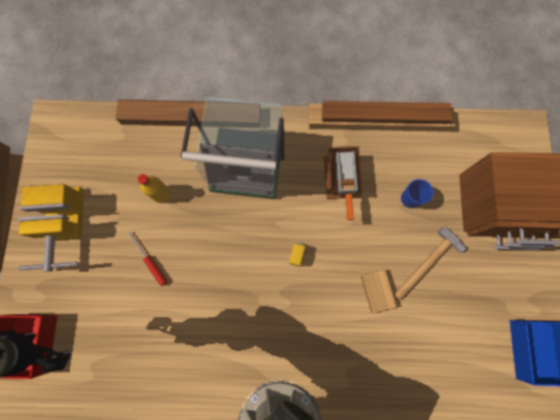

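The scoop is at top-view pixel (347,170), with its orange handle at (349,207). The hopper is at about (245,160) and the white lamp bar at about (233,160). The gripper is far off at bottom left. I'll zoom in on both areas.

```bash
cat > h.py <<'E'
import numpy as np, cv2
from rig import r, optics
def px(f,P):
    P=np.atleast_2d(P); c=(P-f["xyz"])@f["attitude"]; s=c[:,:2]/c[:,2:]
    s=s*(1+f["k1"]*(s**2).sum(1,keepdims=True)); K=f["mtx"]
    return s*[K[0,0],K[1,1]]+[K[0,2],K[1,2]]
def ray(f,uv):
    K=f["mtx"]; d=(np.atleast_2d(uv)-[K[0,2],K[1,2]])/[K[0,0],K[1,1]]; s=d.copy()
    for _ in range(30): s=d/(1+f["k1"]*(s**2).sum(1,keepdims=True))
    v=np.c_[s,np.ones(len(s))]@f["attitude"].T
    return v/np.linalg.norm(v,axis=1,keepdims=True)
def onz(f,uv,z):
    v=ray(f,uv); return f["xyz"]+v*((z-f["xyz"][2])/v[:,2])[:,None]
def tri(f,a,g,b):
    u=ray(f,a)[0];v=ray(g,b)[0]; A=np.c_[u,-v]; t=np.linalg.lstsq(A,g["xyz"]-f["xyz"],rcond=None)[0]
    p=f["xyz"]+t[0]*u;q=g["xyz"]+t[1]*v; return (p+q)/2,np.linalg.norm(p-q)
def crop(f,x0,y0,x1,y1,k,name):
    im=cv2.resize(f["image"][y0:y1,x0:x1,::-1],None,fx=k,fy=k,interpolation=cv2.INTER_CUBIC)
    for x in range((x0+9)//10*10,x1,10):
        cv2.line(im,((x-x0)*k,0),((x-x0)*k,6 if x%50 else 14),(0,0,255),1)
    for y in range((y0+9)//10*10,y1,10):
        cv2.line(im,(0,(y-y0)*k),(6 if y%50 else 14,(y-y0)*k),(0,0,255),1)
    cv2.imwrite(name,im)
E
python3 - <<'E'
from h import *
s=optics.grab_frame("scene");t=optics.grab_frame("top")
np.savez("f0.npz",s=s["image"],t=t["image"])
import pickle;pickle.dump((s,t),open("f0.pkl","wb"))
crop(s,160,190,360,370,4,"pics/s1.png")
crop(t,170,90,370,230,4,"pics/t1.png")
# orange masks
for n,f in(("s",s),("t",t)):
    hsv=cv2.cvtColor(f["image"],cv2.COLOR_RGB2HSV)
    m=cv2.inRange(hsv,(5,190,150),(14,255,255))
    k,l,st,c=cv2.connectedComponentsWithStats(m)
    print(n,[(st[i].tolist(),c[i].round(1).tolist()) for i in range(1,k) if st[i,4]>25])
E
```

```text
s [([215, 216, 17, 17, 71], [223.8, 224.5])]
t [([346, 194, 7, 25, 117], [349.1, 205.6])]
```

View pics/s1.png

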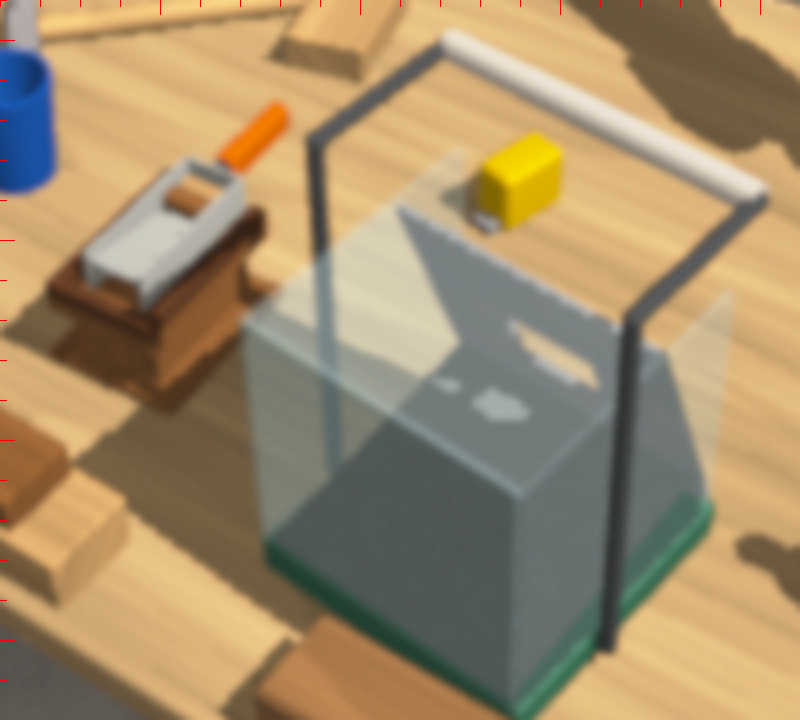

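View pics/t1.png

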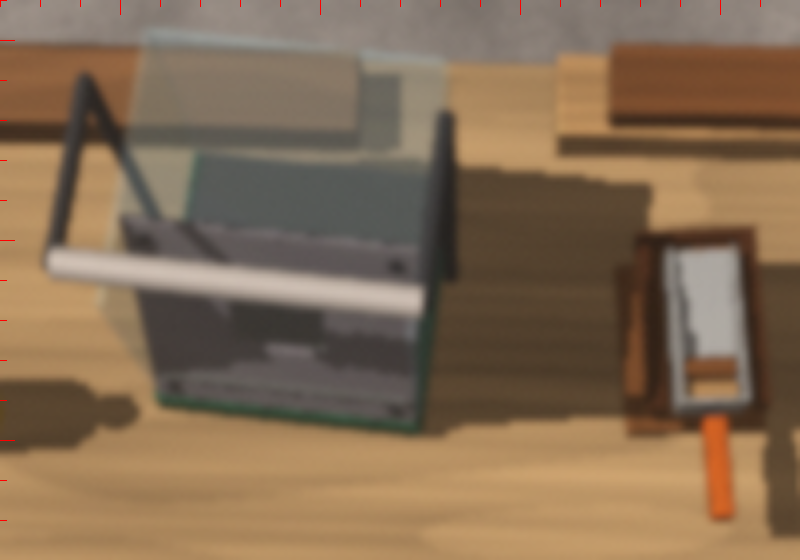

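Run:
```python
from h import *
import pickle;s,t=pickle.load(open("f0.pkl","rb"))
print("lamp ends +y,-y", tri(s,(350.7,238.7),t,(182.5,154.8)),tri(s,(272.2,200.5),t,(275.7,165)))
print("onz", onz(t,[(182.5,154.8),(275.7,165)],.305))
# lamp mask: whitish narrow
for n,f in(("s",s),("t",t)):
    hsv=cv2.cvtColor(f["image"],cv2.COLOR_RGB2HSV)
    m=cv2.inRange(hsv,(0,0,165),(30,60,255)); 
    if n=="s": m[:195]=0;m[250:]=0;m[:,:265]=0;m[:,360:]=0
    else: m[:145]=0;m[175:]=0;m[:,:175]=0;m[:,285:]=0
    k,l,st,c=cv2.connectedComponentsWithStats(m); i=1+st[1:,4].argmax()
    ys,xs=np.nonzero(l==i); print(n,st[i],cv2.minAreaRect(np.c_[xs,ys].astype(np.float32)), cv2.boxPoints(cv2.minAreaRect(np.c_[xs,ys].astype(np.float32))).tolist())
    hs=cv2.inRange(hsv,(4,170,110),(15,255,255))
    if n=="s": hs[:,:210]=0;hs[:,240:]=0;hs[:210]=0;hs[240:]=0
    else: hs[:,:335]=0;hs[:,360:]=0;hs[:188]=0;hs[225:]=0
    ys,xs=np.nonzero(hs); R=cv2.minAreaRect(np.c_[xs,ys].astype(np.float32)); print(R,cv2.boxPoints(R).tolist())
    if n=="t": print("handle corners z=.104",onz(t,cv2.boxPoints(R),.104).round(4)); print(onz(t,[R[0]],.1).round(4))
```

```text
lamp ends +y,-y (array([0.67309012, 0.24930697, 0.30823005]), np.float64(0.0029143033235701442)) (array([0.65344753, 0.02312433, 0.30540832]), np.float64(0.002654053280877259))
onz [[0.67489293 0.24891845 0.305     ]
 [0.65428528 0.02199607 0.305     ]]
s [270 198  82  42 538] ((310.4000244140625, 218.7000274658203), (88.9955062866211, 6.260990142822266), 26.56505012512207) [[269.2000427246094, 201.60003662109375], [272.0000305175781, 196.00003051757812], [351.6000061035156, 235.80001831054688], [348.8000183105469, 241.4000244140625]]
((224.00001525878906, 224.00001525878906), (7.071067810058594, 19.798988342285156), 45.0) [[214.50001525878906, 228.50001525878906], [228.50001525878906, 214.50001525878906], [233.50001525878906, 219.50001525878906], [219.50001525878906, 233.50001525878906]]
t [182 152  93  16 543] ((228.06246948242188, 159.39102172851562), (92.74425506591797, 6.580862522125244), 5.85601282119751) [[181.59661865234375, 157.9329833984375], [182.26806640625, 151.386474609375], [274.5283203125, 160.84906005859375], [273.85687255859375, 167.39556884765625]]
((348.5, 206.5), (25.0, 7.0), 90.0) [[345.0, 194.0], [352.0, 194.0], [352.0, 219.0], [345.0, 219.0]]
handle corners z=.104 [[ 0.6391 -0.1739  0.104 ]
 [ 0.6396 -0.1941  0.104 ]
 [ 0.5659 -0.193   0.104 ]
 [ 0.5654 -0.1731  0.104 ]]
[[ 0.6032 -0.1841  0.1   ]]
```

Run:
```python
from h import *
import pickle;s,t=pickle.load(open("f0.pkl","rb"))
crop(s,180,205,245,275,10,"pics/s2.png")
crop(t,320,140,380,225,7,"pics/t2.png")
crop(t,195,135,285,205,8,"pics/t3.png")
```

```text
(no output)
```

View pics/s2.png

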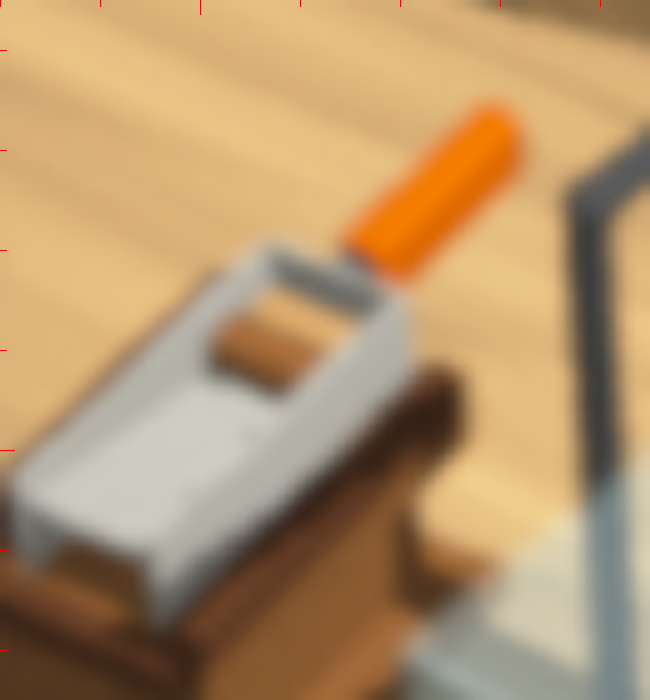

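View pics/t2.png

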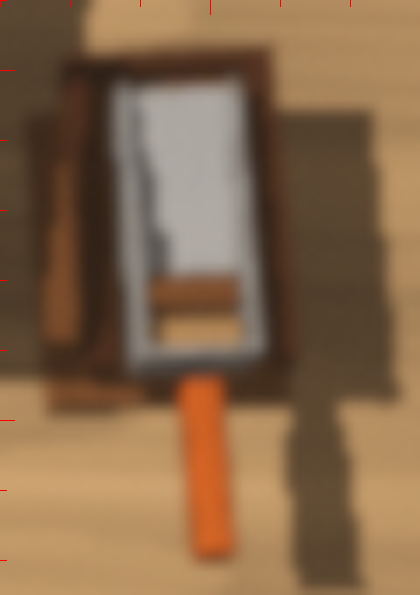

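View pics/t3.png

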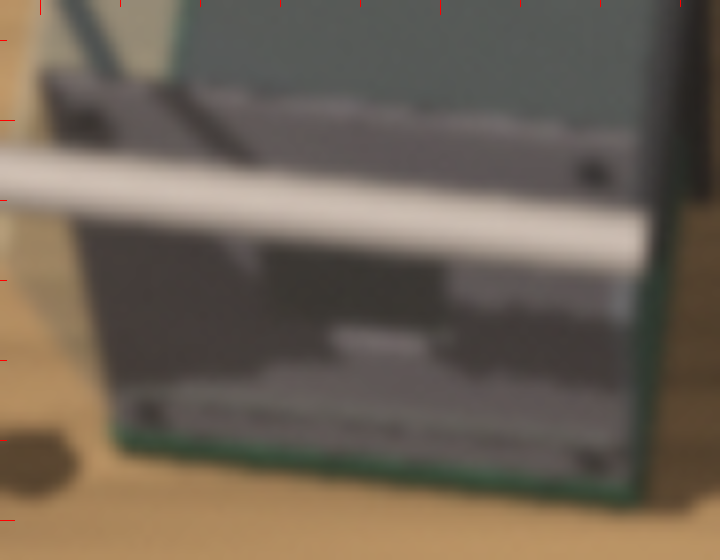

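Run:
```python
from h import *
import pickle;s,t=pickle.load(open("f0.pkl","rb"))
# lamp subpixel axis: weighted centroid per column in top
im=t["image"].astype(float); 
# handle: orange-ness = R-B weights vs background
o=im[:,:,0]-1.0*im[:,:,2]; sat=cv2.cvtColor(t["image"],cv2.COLOR_RGB2HSV)[:,:,1].astype(float)
pts=[]
for v in range(197,216):
    w=np.clip(sat[v,338:362]-170,0,None); pts.append((np.sum(w*np.arange(338,362))/w.sum(),v,w.sum()))
pts=np.array(pts); print(pts.round(2)[[0,6,12,18]])
W=onz(t,pts[:,:2],.1); p=np.polyfit(W[:,0],W[:,1],1); print("handle yaw",np.degrees(np.arctan(p[0])), "y at x=.6",np.polyval(p,.6))
print(sat[190:223,348:350].mean(1))
# trough rim corners from t2
T=np.array([(113,82),(243,80),(130,366),(266,352)])/7.+[320,140]
print(onz(t,T,.104).round(4))
# slot overlay
yaw=np.radians(-5.2); X=np.array([np.cos(yaw),np.sin(yaw),0]);Y=np.array([-X[1],X[0],0]);Z=np.array([0,0,1.])
lamp=np.array([.6640,.1357,.305]); slot=lamp+.03*X-.175*Z; print("slot",slot)
S=np.sin(np.radians(20));C=np.cos(np.radians(20)); up=S*X+C*Z; n=C*X-S*Z
P=[slot+a*.034*Y+b*.027*up+c*.003*n for a in(-1,1) for b in(-1,1) for c in(-1,1)]
Q=[slot+a*.1*Y+b*.1*up+c*.003*n for a in(-1,1) for b in(-1,1) for c in(-1,1)]
L=[lamp+a*.113*Y for a in(-1,0,1)]
for f,nm,b,k in((s,"s",(210,190,360,350),5),(t,"t",(180,135,300,205),6)):
    x0,y0,x1,y1=b; g=cv2.resize(f["image"][y0:y1,x0:x1,::-1],None,fx=k,fy=k,interpolation=cv2.INTER_CUBIC)
    for A,c in((P,(0,0,255)),(Q,(255,0,255)),(L,(0,255,0))):
        for u in px(f,A): cv2.circle(g,tuple(np.round((u+.5-[x0,y0])*k).astype(int).tolist()),2,c,-1)
    cv2.imwrite(f"pics/ov_{nm}.png",g)
```

```text
[[348.21 197.   244.  ]
 [348.82 203.   174.  ]
 [349.29 209.   175.  ]
 [349.78 215.   172.  ]]
handle yaw 3.8703874910704377 y at x=.6 -0.18604366613734996
[ 50.5  39.5  75.5 145.5 190.5 208.5 210.5 211.5 210.5 211.  210.  210.
 210.  209.5 211.  209.5 210.  209.  209.5 208.5 208.  207.5 208.  206.5
 206.  204.5 204.  203.5 198.  176.  140.5 123.  117. ]
[[ 0.7684 -0.1489  0.104 ]
 [ 0.7705 -0.2039  0.104 ]
 [ 0.6438 -0.1553  0.104 ]
 [ 0.6512 -0.2116  0.104 ]]
slot [0.69387653 0.13298102 0.13      ]
```

View pics/ov_s.png

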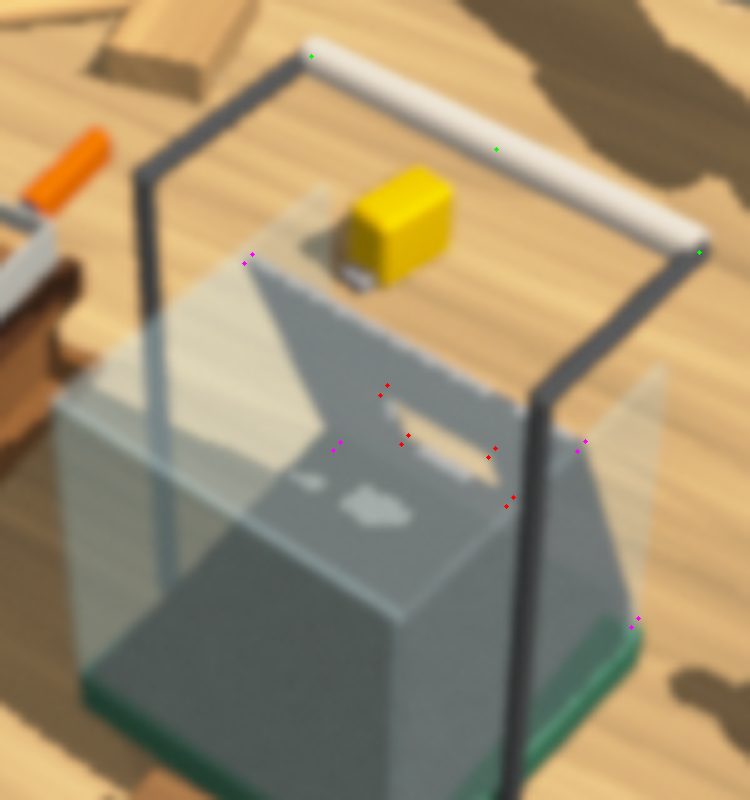

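View pics/ov_t.png

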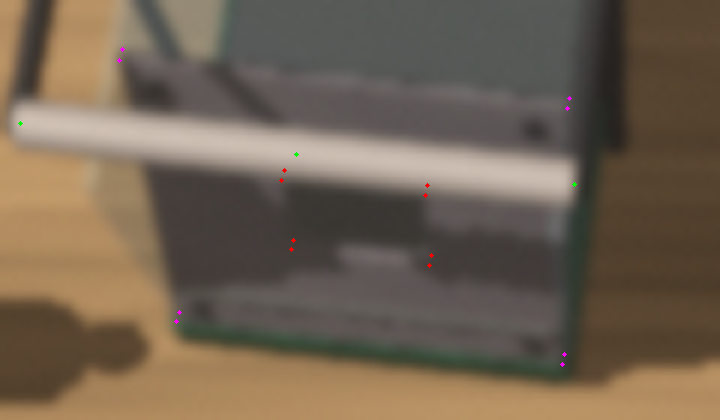

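Run:
```python
from h import *
import pickle;s,t=pickle.load(open("f0.pkl","rb"))
print("handle c",onz(t,[(349.05,206.2)],.092), "scene",onz(s,[(224.,224.2)],.092))
print("lamp mid top",onz(t,[(228.06,159.39)],.305),"scene",onz(s,[(310.4,218.7)],.305))
a=onz(s,[(270.6,198.8),(350.2,238.6)],.305);b=onz(t,[(181.9,154.7),(274.2,164.1)],.305);print(a,b)
print([np.degrees(np.arctan2(-(d[1]-d[0])[0],(d[1]-d[0])[1])) for d in(a,b[::-1])])
# plate bottom edge corners (top view, bottom front z~.036) & top edge corners
print("bottom",onz(t,[(182/6+180,325/6+135),(568/6+180,362/6+135)],.036))
print("top scene",onz(s,[(251/5+210,260/5+190),(584/5+210,440/5+190)],.224))
for n,u,z in(("tape",(298,255),.05),("glue",(150,185),.08),("glue scene",(0,0),0)): 
    print(n,onz(t,[u],z))
```

```text
handle c [[ 0.60595767 -0.18700345  0.092     ]] scene [[ 0.59976658 -0.1870584   0.092     ]]
lamp mid top [[0.66583617 0.13775375 0.305     ]] scene [[0.65967071 0.13768734 0.305     ]]
[[0.64913988 0.0169607  0.305     ]
 [0.66923659 0.24799164 0.305     ]] [[0.6751133  0.25039324 0.305     ]
 [0.65648332 0.02568481 0.305     ]]
[np.float64(-4.971479073971145), np.float64(-4.739400905486347)]
bottom [[0.66274593 0.23147772 0.036     ]
 [0.64781967 0.03218169 0.036     ]]
top scene [[0.71991434 0.03435825 0.224     ]
 [0.7338947  0.23066729 0.224     ]]
tape [[ 0.46524413 -0.04232463  0.05      ]]
glue [[0.65939621 0.40258664 0.08      ]]
glue scene [[1.34627294 1.02594164 0.        ]]
```

{"op": "drive_tool", "data": {"increments": [[85, 0, 0, 0, 0, 0, -0.9], [85, 0, 0, 0, 0, 0, -0.9], [85, 0, 0, 0, 0, 0, -0.9], [85, -1, 0.9, 0, 0, 0, 0], [85, -1, 0.9, 0, 0, 0, 0], [85, -1, 0.9, 0, 0, 0, 0], [85, -1, 0.9, 0, 0, 0, 0], [85, -1, 0.9, 0, 0, 0, 0], [85, -1, 0.9, 0, 0, 0, 0], [85, -1, 0.9, 0, 0, 0, 0], [85, -1, 0.9, 0, 0, 0, 0]], "grip_force": 40}}

```text
time_s: 1.58
position: [0.4183, 0.3421, 0.2312]
eef_rot: [[-0.071, 0.997, -0.0], [0.997, 0.071, -0.0], [-0.0, -0.0, -1.0]]
contact_force: [0.8, 0.4, -0.4]
gripper_width: 0.0849
```

{"op": "drive_tool", "data": {"increments": [[85, -1, 0.4, 0, 0, 0, 0], [85, -1, 0.4, 0, 0, 0, 0], [85, -1, 0.4, 0, 0, 0, 0], [85, -1, 0.4, 0, 0, 0, 0], [85, -1, 0.4, 0, 0, 0, 0], [85, -1, 0.4, 0, 0, 0, 0], [85, -1, 0.4, 0, 0, 0, 0], [85, -1, 0.4, 0, 0, 0, 0], [85, -1, 0.4, 0, 0, 0, 0], [85, -1, 0, 0, 0, 0, 0], [85, -1, 0, 0, 0, 0, 0], [85, -1, 0, 0, 0, 0, 0]]}}

```text
time_s: 3.08
position: [0.5287, 0.0494, 0.2311]
eef_rot: [[-0.071, 0.997, -0.0], [0.997, 0.071, 0.0], [0.0, -0.0, -1.0]]
contact_force: [0.7, -0.6, -0.5]
gripper_width: 0.0852
```

{"op": "drive_tool", "data": {"increments": [[85, -1, 0, 0, -0.5, 0, 0], [85, -1, 0, 0, -0.5, 0, 0], [85, -1, 0, 0, -0.5, 0, 0], [85, -1, 0, 0, -0.5, 0, 0], [85, -1, 0, 0, -0.5, 0, 0], [85, -1, 0, 0, -0.5, 0, 0], [85, -1, 0, 0, -0.5, 0, 0], [85, 0, 0, 0, 0, 0, 0]]}}

```text
time_s: 4.08
position: [0.5396, -0.1253, 0.23]
eef_rot: [[-0.068, 0.818, 0.571], [0.998, 0.055, 0.04], [0.001, 0.572, -0.82]]
contact_force: [-0.5, -0.3, 0.7]
gripper_width: 0.085
```

{"op": "drive_tool", "data": {"increments": [[85, -0.66, -0.31, 0.86, 0, 0, 0], [85, -0.66, -0.31, 0.86, 0, 0, 0], [85, -0.66, -0.31, 0.86, 0, 0, 0], [85, -0.66, -0.31, 0.86, 0, 0, 0], [85, 0, 0, 0, 0, 0, 0]]}}

```text
time_s: 4.7
position: [0.5697, -0.1878, 0.1411]
eef_rot: [[-0.071, 0.819, 0.569], [0.997, 0.057, 0.043], [0.003, 0.571, -0.821]]
contact_force: [-0.5, 1.0, 0.9]
gripper_width: 0.0851
```

Run:
```python
from h import *
o=r.observe();print(o["position"],o["eef_rot"].round(3),o["joint_pos"].round(1),o["time_s"])
s=optics.grab_frame("scene");t=optics.grab_frame("top")
crop(s,170,150,290,270,5,"pics/s3.png")
crop(t,300,130,400,270,4,"pics/t4.png")
```

```text
[ 0.56969106 -0.18780689  0.14114799] [[-0.071  0.819  0.569]
 [ 0.997  0.057  0.043]
 [ 0.003  0.571 -0.821]] [-37.    4.1 -38.9  19.5  22.2 -35.6] 4.7
```

View pics/s3.png

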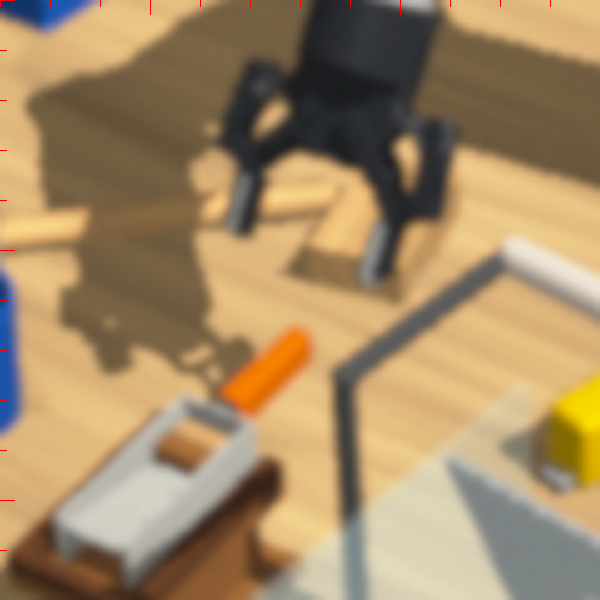

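View pics/t4.png

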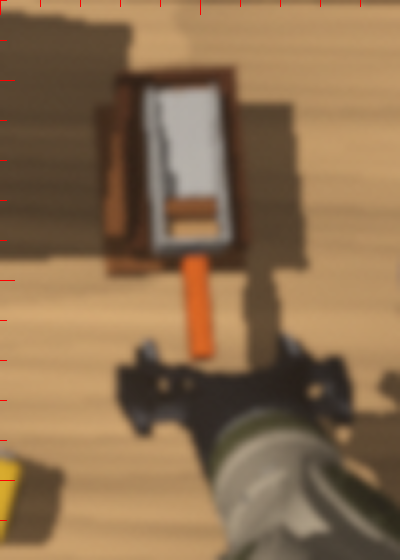

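{"op": "drive_tool", "data": {"increments": [[85, 0, 0, 0.8, 0, 0, 0], [85, 0, 0, 0.8, 0, 0, 0], [85, -0.05, 0, 0.8, 0, 0, 0], [85, 0, 0, 0.73, 0, 0, 0], [85, 0, 0, 0, 0, 0, 0]]}}

```text
time_s: 5.42
position: [0.615, -0.1853, 0.0791]
eef_rot: [[-0.073, 0.817, 0.572], [0.997, 0.059, 0.042], [0.001, 0.573, -0.819]]
contact_force: [0.0, 0.4, -0.7]
gripper_width: 0.0852
```

Run:
```python
from h import *
s=optics.grab_frame("scene");t=optics.grab_frame("top")
crop(s,180,180,260,270,6,"pics/s4.png")
crop(t,310,140,390,240,5,"pics/t5.png")
```

```text
(no output)
```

View pics/s4.png

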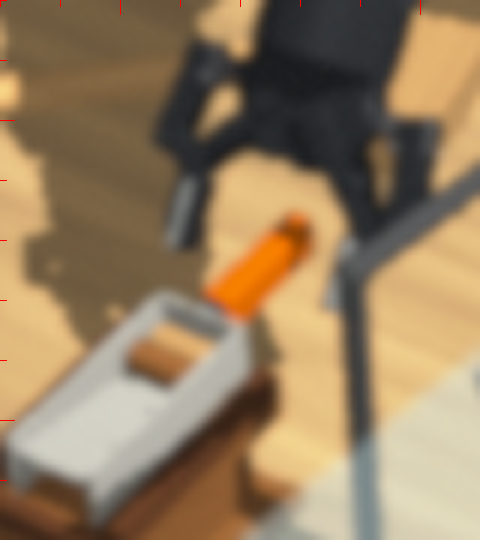

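View pics/t5.png

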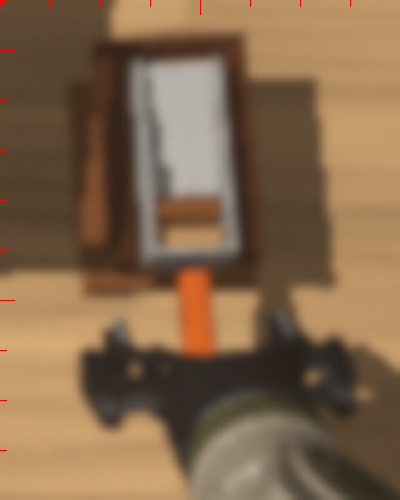

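The fingers straddle the handle evenly, at its middle. I'll close now.

{"op": "drive_tool", "data": {"increments": [[40, 0, 0.04, 0.08, 0, 0, 0], [24, 0, 0, 0, 0, 0, 0], [18, 0, 0, 0, 0, 0, 0], [8, 0, 0, 0, 0, 0, 0], [8, 0, 0, 0, 0, 0, 0], [8, 0, 0, 0, 0, 0, 0], [8, 0, 0, 0, 0, 0, 0], [8, 0, 0, 0, 0, 0, 0]], "grip_force": 40}}

```text
time_s: 6.52
position: [0.6167, -0.1864, 0.078]
eef_rot: [[-0.071, 0.817, 0.572], [0.997, 0.058, 0.041], [0.0, 0.574, -0.819]]
contact_force: [-3.6, 0.2, 4.3]
gripper_width: 0.0153
```

Run:
```python
from h import *
o=r.observe();print(o["position"],o["contact_force"],o["ft_torque"],o["gripper_width"])
s=optics.grab_frame("scene");t=optics.grab_frame("top")
crop(s,180,180,260,270,6,"pics/s5.png")
```

```text
[ 0.61669441 -0.18638864  0.07801759] [-3.58645783  0.20118552  4.33916785] [0.05314122 0.5549216  0.08691904] 0.015340932589215992
```

View pics/s5.png

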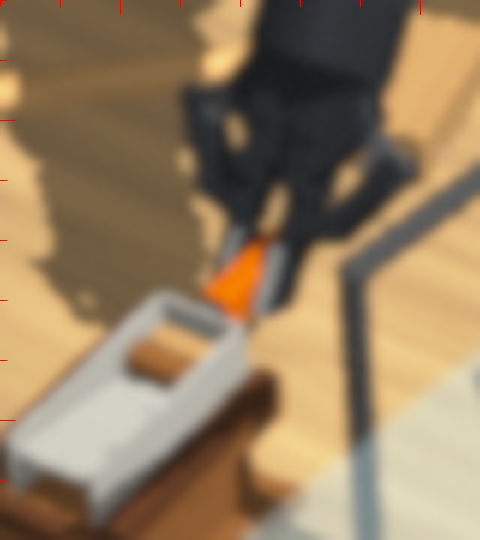

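{"op": "drive_tool", "data": {"increments": [[8, 0, 0.1, -0.15, 0, 0, 0], [8, 0, 0.23, -0.33, 0, 0, 0], [8, 0, 0.23, -0.33, 0, 0, 0], [8, 0, 0.23, -0.33, 0, 0, 0], [8, 0, 0.23, -0.33, 0, 0, 0], [8, 0, 0.23, -0.33, 0, 0, 0], [8, 0, 0.1, -0.15, 0, 0, 0], [8, 0, 0, 0, 0, 0, 0]]}}

```text
time_s: 7.62
position: [0.6166, -0.1865, 0.1377]
eef_rot: [[-0.071, 0.817, 0.573], [0.997, 0.059, 0.041], [-0.0, 0.574, -0.819]]
contact_force: [-0.5, 0.2, -1.3]
gripper_width: 0.0154
```

Run:
```python
from h import *
o=r.observe();print(o["position"],o["contact_force"],o["ft_torque"],o["gripper_width"])
s=optics.grab_frame("scene");t=optics.grab_frame("top")
crop(s,170,170,250,260,6,"pics/s6.png")
crop(t,310,120,390,240,5,"pics/t6.png")
```

```text
[ 0.6165883  -0.18649643  0.13770851] [-0.52848995  0.18499888 -1.31866914] [-0.09110571  0.66981528  0.05951048] 0.015404206759549604
```

View pics/s6.png

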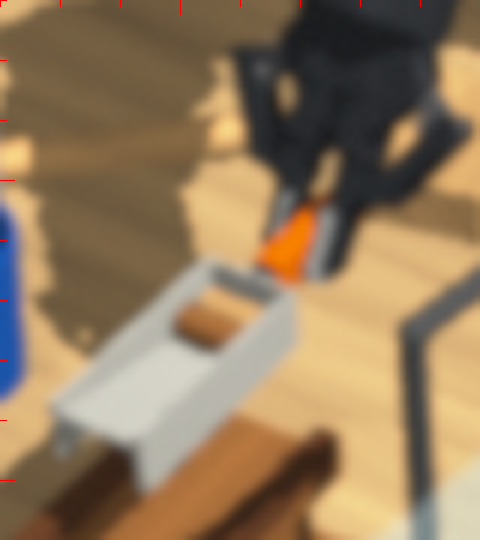

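View pics/t6.png

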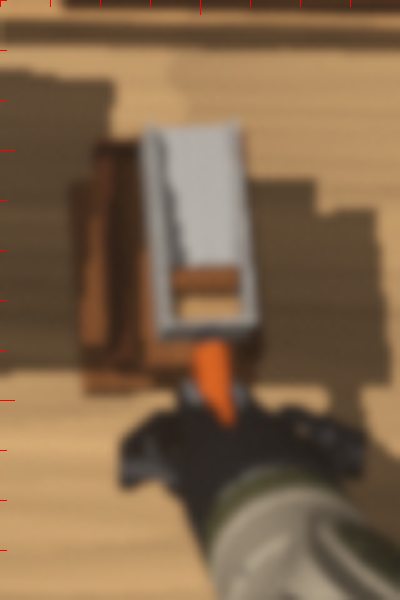

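Run:
```python
from h import *
s=optics.grab_frame("scene");t=optics.grab_frame("top")
for a,b in(((142,442),(148,128)),((52,405),(238,125)),((292,292),(163,333)),((205,262),(257,323))):
    p,e=tri(s,np.array(a)/6+[170,170],t,np.array(b)/5+[310,120]); print(p.round(4),round(e,4))
```

```text
[ 0.7659 -0.1514  0.1579] 0.0014
[ 0.7692 -0.2023  0.1566] 0.0018
[ 0.6469 -0.1609  0.1571] 0.0029
[ 0.6529 -0.2113  0.1567] 0.0008
```

Run:
```python
from h import *
import pickle;s,t=pickle.load(open("f0.pkl","rb"))
print(tri(s,(195,260.5),t,(336.1,151.7)),tri(s,(221.2,235.5),t,(338.6,192)),tri(s,(224,224.2),t,(349.05,206.2)))
print(tri(s,(310.4,218.7),t,(228.06,159.39)))
```

```text
(array([ 0.77011622, -0.14952413,  0.1000688 ]), np.float64(0.0007157962723610254)) (array([ 0.64730166, -0.15733076,  0.09661155]), np.float64(0.002189167379674219)) (array([ 0.60412858, -0.18500557,  0.0964723 ]), np.float64(0.002936033065363747))
(array([0.66393532, 0.13844457, 0.30841721]), np.float64(0.0028686990980720676))
```

{"op": "drive_tool", "data": {"increments": [[8, 0, -0.2, -0.14, 0, 0, 0], [8, 0, -0.42, -0.29, 0, 0, 0], [8, 0, -0.42, -0.29, 0, 0, 0], [8, 0, -0.42, -0.29, 0, 0, 0], [8, 0, -0.42, -0.29, 0, 0, 0], [8, 0, -0.42, -0.29, 0, 0, 0], [8, 0, -0.42, -0.29, 0, 0, 0], [8, 0, -0.42, -0.29, 0, 0, 0], [8, 0, -0.42, -0.29, 0, 0, 0], [8, 0, -0.42, -0.29, 0, 0, 0], [8, 0, -0.42, -0.29, 0, 0, 0], [8, 0, -0.2, -0.14, 0, 0, 0]]}}

```text
time_s: 9.32
position: [0.4761, -0.1964, 0.1363]
eef_rot: [[-0.071, 0.817, 0.572], [0.997, 0.058, 0.041], [0.0, 0.574, -0.819]]
contact_force: [-0.3, -0.1, -0.9]
gripper_width: 0.0154
```

{"op": "drive_tool", "data": {"increments": [[8, 0, 0, 0, 0, 0, 0], [8, 0.2, 0, 0, 0, 0, 0], [8, 0.5, 0, 0, 0, 0, 0], [8, 0.5, 0, 0, 0, -0.05, 0.07], [8, 0.5, 0, 0, 0, -0.1, 0.14], [8, 0.5, 0, 0, 0, -0.1, 0.14], [8, 0.5, 0, 0, 0, -0.1, 0.14], [8, 0.5, 0, 0, 0, -0.1, 0.14], [8, 0.5, 0, 0, 0, -0.04, 0.07], [8, 0.5, 0, 0, 0, 0, 0], [8, 0.5, 0, 0, 0, 0, 0], [8, 0.5, 0, 0, 0, 0, 0]]}}

```text
time_s: 10.82
position: [0.4778, -0.0654, 0.1362]
eef_rot: [[0.077, 0.817, 0.572], [0.997, -0.063, -0.044], [0.0, 0.574, -0.819]]
contact_force: [0.2, 0.1, -1.8]
gripper_width: 0.0154
```

{"op": "drive_tool", "data": {"increments": [[8, 0.6, -0.03, -0.02, 0, 0, 0], [8, 0.6, -0.03, -0.02, 0, 0, 0], [8, 0.6, -0.03, -0.02, 0, 0, 0], [8, 0.6, -0.03, -0.02, 0, 0, 0], [8, 0.6, -0.03, -0.02, 0, 0, 0], [8, 0.6, -0.03, -0.02, 0, 0, 0], [8, 0.6, -0.03, -0.02, 0, 0, 0], [8, 0.6, -0.03, -0.02, 0, 0, 0], [8, 0.6, -0.03, -0.02, 0, 0, 0], [8, 0.6, -0.03, -0.02, 0, 0, 0], [8, 0.6, -0.03, -0.02, 0, 0, 0], [8, 0.6, -0.03, -0.02, 0, 0, 0]]}}

```text
time_s: 12.32
position: [0.4807, 0.115, 0.1359]
eef_rot: [[0.076, 0.817, 0.572], [0.997, -0.063, -0.043], [0.001, 0.574, -0.819]]
contact_force: [-0.8, 0.7, -0.3]
gripper_width: 0.0152
```

{"op": "drive_tool", "data": {"increments": [[8, 0.5, -0.03, -0.02, 0, 0, 0], [8, 0.4, -0.03, -0.02, 0, 0, 0], [8, 0.3, -0.03, -0.02, 0, 0, 0], [8, 0.2, 0, 0, 0, 0, 0], [8, 0, 0, 0, 0, 0, 0], [8, 0, 0, 0, 0, 0, 0]]}}

```text
time_s: 13.08
position: [0.4812, 0.1486, 0.136]
eef_rot: [[0.078, 0.817, 0.572], [0.997, -0.064, -0.045], [0.0, 0.574, -0.819]]
contact_force: [-0.0, -0.4, -1.6]
gripper_width: 0.0153
```

Run:
```python
from h import *
import pickle
o=r.observe();print(o["position"],o["eef_rot"].round(4),o["joint_pos"].round(1),o["time_s"])
s=optics.grab_frame("scene");t=optics.grab_frame("top");pickle.dump((s,t),open("f1.pkl","wb"))
crop(s,210,120,370,320,4,"pics/s7.png")
crop(t,180,130,300,230,6,"pics/t7.png")
```

```text
[0.48115534 0.14859666 0.13595436] [[ 0.0779  0.8167  0.5718]
 [ 0.997  -0.0638 -0.0447]
 [ 0.      0.5736 -0.8191]] [ 14.4  -7.5 -52.2  11.8 -10.7  15.6] 13.075
```

View pics/s7.png

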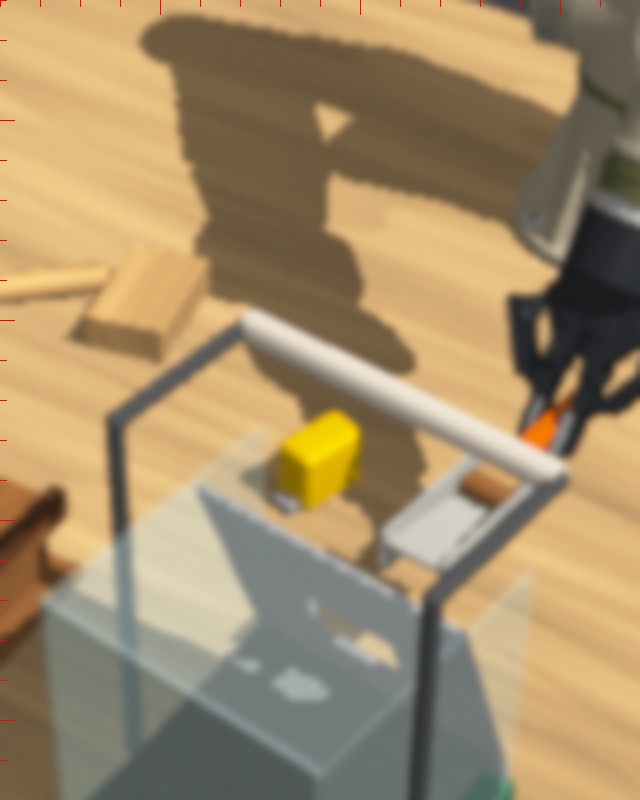

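View pics/t7.png

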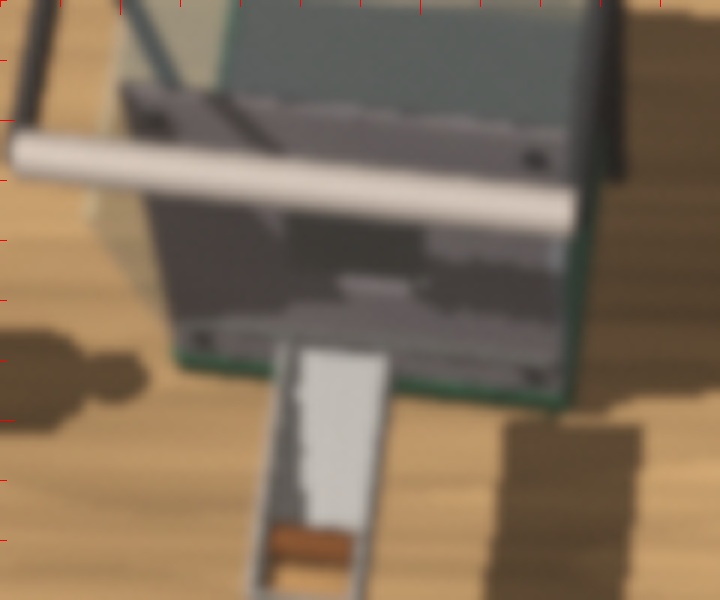

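Run:
```python
from h import *
import pickle;s,t=pickle.load(open("f1.pkl","rb"))
k=6;o=np.array([180,130])
L=onz(t,(np.array([(253,580),(282,350)])+.0)/k+o-.4,.162);R=onz(t,np.array([(364,580),(389,355)])/k+o-.4,.162)
for e in(L,R):
    p=np.polyfit(e[:,0],e[:,1],1);print("edge yaw",np.degrees(np.arctan(p[0])),"y at .692",np.polyval(p,.692),"y at .6",np.polyval(p,.6))
S=onz(t,np.array([(288,235),(425,243)])/k+o-.4,.137);print("slot edges",S, S.mean(0))
B=onz(t,np.array([(335,286),(412,290)])/k+o-.4,.105);print(B)
g=cv2.cvtColor(t["image"],cv2.COLOR_RGB2GRAY)
for v in (166,168,170,172): print(v,g[v,222:258])
```

```text
edge yaw -3.5898176360479597 y at .692 0.15702619251192143 y at .6 0.16279792751427827
edge yaw -3.363578303064454 y at .692 0.10789025135069094 y at .6 0.1132973718412982
slot edges [[0.6970009  0.16527509 0.137     ]
 [0.69456184 0.09987069 0.137     ]] [0.69578137 0.13257289 0.137     ]
[[0.68194683 0.1461353  0.105     ]
 [0.68080501 0.10847352 0.105     ]]
166 [ 71  78  85  88  84  75  67  65  66  67  69  71  73  75  77  79  82  86
  90  94  98 103 107 110 113 117 121 124 128 133 138 141 145 148 151 153]
168 [ 66  68  71  76  78  71  64  60  59  59  59  59  59  59  58  58  59  59
  59  60  61  61  62  63  63  64  65  70  77  89  96  99 100 100 101 103]
170 [66 65 66 67 67 65 61 59 59 58 58 58 58 58 58 58 58 58 58 58 58 58 58 57
 58 58 59 62 71 84 92 94 95 94 94 94]
172 [66 66 65 65 65 63 62 60 59 59 59 59 58 58 58 58 58 58 58 58 58 58 58 58
 59 58 59 60 66 74 80 84 87 90 90 89]
```

{"op": "drive_tool", "data": {"increments": [[8, 0, -0.17, 0.25, 0, 0, 0], [8, 0, -0.17, 0.25, 0, 0, 0], [8, 0, 0.15, 0.1, 0, 0, 0], [8, 0, 0.33, 0.23, 0, 0, 0], [8, 0, 0.33, 0.23, 0, 0, 0], [8, 0, 0.33, 0.23, 0, 0, 0], [8, 0, 0.15, 0.1, 0, 0, 0], [8, 0, 0, 0, 0, 0, 0]]}}

```text
time_s: 14.18
position: [0.5208, 0.1456, 0.1212]
eef_rot: [[0.078, 0.817, 0.572], [0.997, -0.064, -0.045], [0.0, 0.574, -0.819]]
contact_force: [0.0, -0.1, -0.8]
gripper_width: 0.0155
```

Run:
```python
from h import *
import pickle
o=r.observe();print(o["position"],o["eef_rot"].round(4),o["joint_pos"].round(1),o["time_s"])
s=optics.grab_frame("scene");t=optics.grab_frame("top");pickle.dump((s,t),open("f2.pkl","wb"))
crop(s,250,200,350,310,7,"pics/s8.png")
crop(t,190,130,290,220,7,"pics/t8.png")
```

```text
[0.52080023 0.14563616 0.12116041] [[ 7.800e-02  8.166e-01  5.719e-01]
 [ 9.970e-01 -6.390e-02 -4.460e-02]
 [ 1.000e-04  5.736e-01 -8.191e-01]] [ 12.5  -2.  -50.1   8.1  -9.6  14. ] 14.175
```

View pics/s8.png

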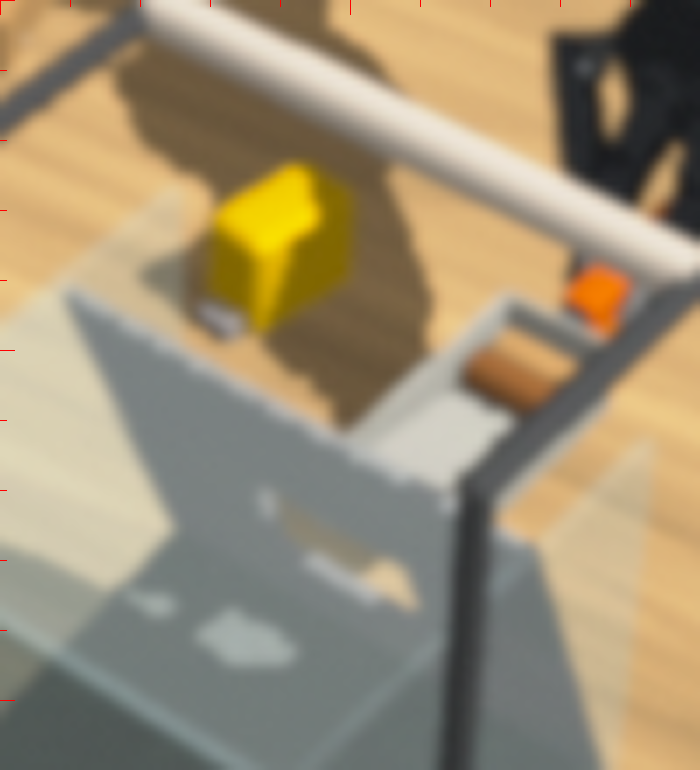

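View pics/t8.png

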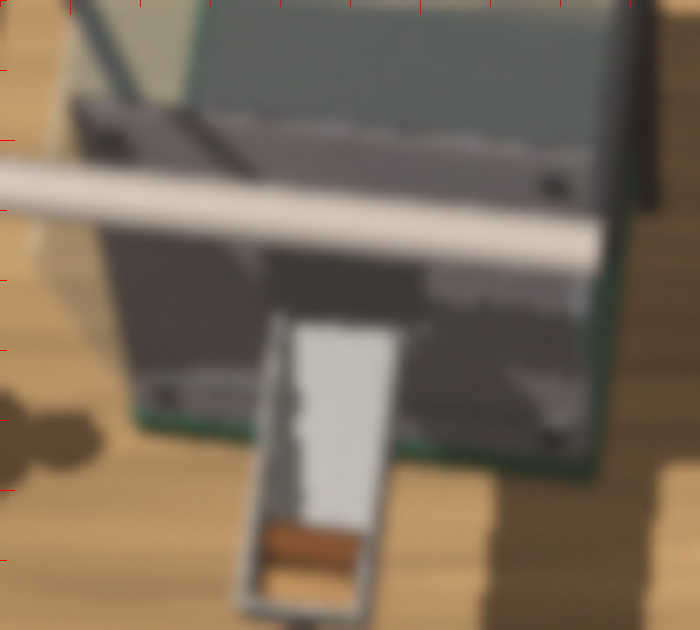

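{"op": "drive_tool", "data": {"increments": [[8, 0, 0.15, 0.1, 0, 0, 0], [8, 0, 0.25, 0.18, 0, 0, 0], [8, 0, 0.25, 0.18, 0, 0, 0], [8, 0, 0.25, 0.18, 0, 0, 0], [8, 0, 0.25, 0.18, 0, 0, 0], [8, 0, 0.15, 0.1, 0, 0, 0], [8, 0, 0, 0, 0, 0, 0]]}}

```text
time_s: 15.15
position: [0.5605, 0.1426, 0.121]
eef_rot: [[0.078, 0.817, 0.572], [0.997, -0.064, -0.045], [0.0, 0.574, -0.819]]
contact_force: [-0.1, -1.2, -2.0]
gripper_width: 0.0154
```

Run:
```python
from h import *
import pickle
o=r.observe();print(o["position"],o["contact_force"],o["ft_torque"],o["joint_pos"].round(1),o["time_s"])
s=optics.grab_frame("scene");t=optics.grab_frame("top");pickle.dump((s,t),open("f3.pkl","wb"))
crop(s,250,200,350,310,7,"pics/s9.png")
crop(t,190,130,290,220,7,"pics/t9.png")
```

```text
[0.5604933  0.14259405 0.12095851] [-0.06800758 -1.15873939 -1.98286282] [ 0.06778563  0.65567755 -0.02239963] [ 10.8   2.  -46.2   7.8  -8.7  12.6] 15.15
```

View pics/s9.png

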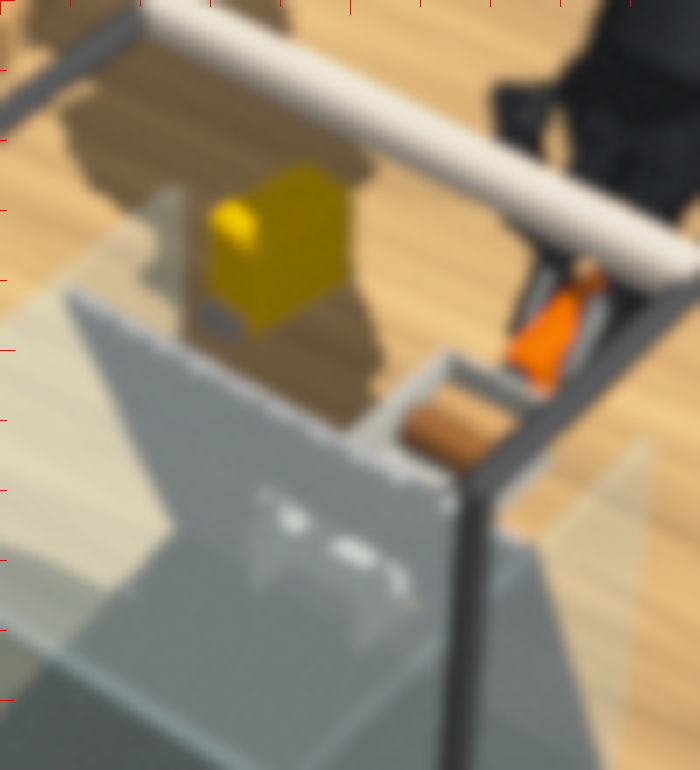

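View pics/t9.png

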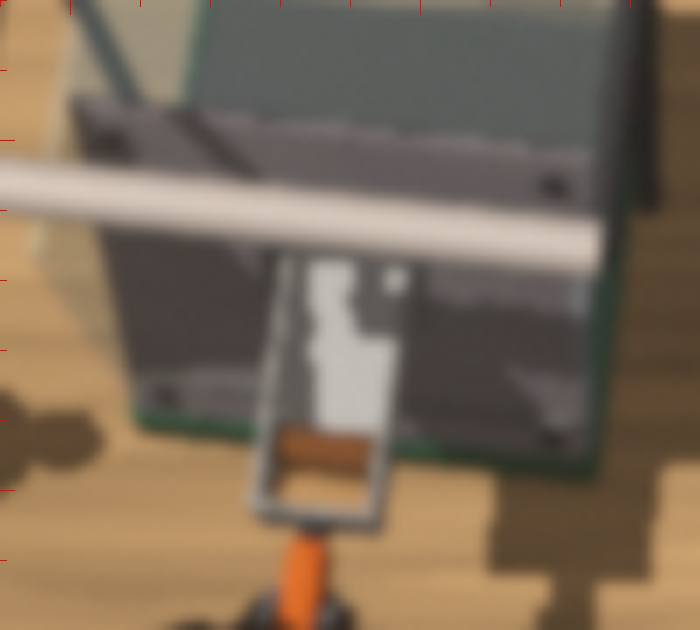

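{"op": "drive_tool", "data": {"increments": [[8, 0, 0.15, 0.1, 0, 0, 0], [8, 0, 0.23, 0.16, 0, 0, 0], [8, 0, 0.23, 0.16, 0, 0, 0], [8, 0, 0.15, 0.1, 0, 0, 0], [8, 0, 0, 0, 0, 0, 0], [8, 0, 0, 0, 0, 0, 0]]}}

```text
time_s: 16.0
position: [0.5828, 0.1408, 0.121]
eef_rot: [[0.078, 0.817, 0.572], [0.997, -0.064, -0.044], [0.0, 0.573, -0.819]]
contact_force: [-0.8, -0.7, -0.8]
gripper_width: 0.0157
```

Run:
```python
from h import *
import pickle
o=r.observe();print(o["position"],o["contact_force"],o["ft_torque"],o["joint_pos"].round(1),o["time_s"])
s=optics.grab_frame("scene");t=optics.grab_frame("top");pickle.dump((s,t),open("f4.pkl","wb"))
crop(t,190,130,290,220,7,"pics/t10.png")
R=o["eef_rot"];X=R[:,1]*.8192+R[:,2]*.5736;Y=R[:,0];Z=np.array([0,0,1.])
h=o["position"]-.0137*X+.0140*Z; mid=h+.107*X-.005*Z; print("mid",mid, "slot-mid along X", (np.array([.692,.1335,.13])-mid)@X,(np.array([.692,.1335,.13])-mid)@Y)
# overlay predicted trough & slot in scene
sl=np.array([.692,.1335,.13]); n=np.cos(np.radians(20))*X-np.sin(np.radians(20))*Z;up=np.cross(n,Y)
x0,y0=250,200;k=7
g=cv2.resize(s["image"][200:310,250:350,::-1],None,fx=k,fy=k,interpolation=cv2.INTER_CUBIC)
for P,c in(([mid+.06*X+a*.025*Y+b*.017*Z for a,b in((-1,-1),(-1,1),(1,1),(1,-1))],(0,255,0)),([mid-.06*X+a*.025*Y+b*.017*Z for a,b in((-1,-1),(-1,1),(1,1),(1,-1))],(255,0,0)),([sl+a*.034*Y+b*.027*up+.003*n for a,b in((-1,-1),(-1,1),(1,1),(1,-1))],(0,0,255))):
    cv2.polylines(g,[np.round((px(s,P)+.5-[x0,y0])*k).astype(np.int32)],True,c,1)
cv2.imwrite("pics/s10.png",g)
```

```text
[0.58284453 0.14083267 0.12099417] [-0.7578311  -0.70964479 -0.83628206] [ 0.04661311  0.64824443 -0.07209343] [ 10.1   4.2 -43.8   7.9  -8.3  12. ] 16.0
mid [0.67586782 0.13358872 0.12995776] slot-mid along X 0.016091207424784065 0.0011640144408598808
```

View pics/s10.png

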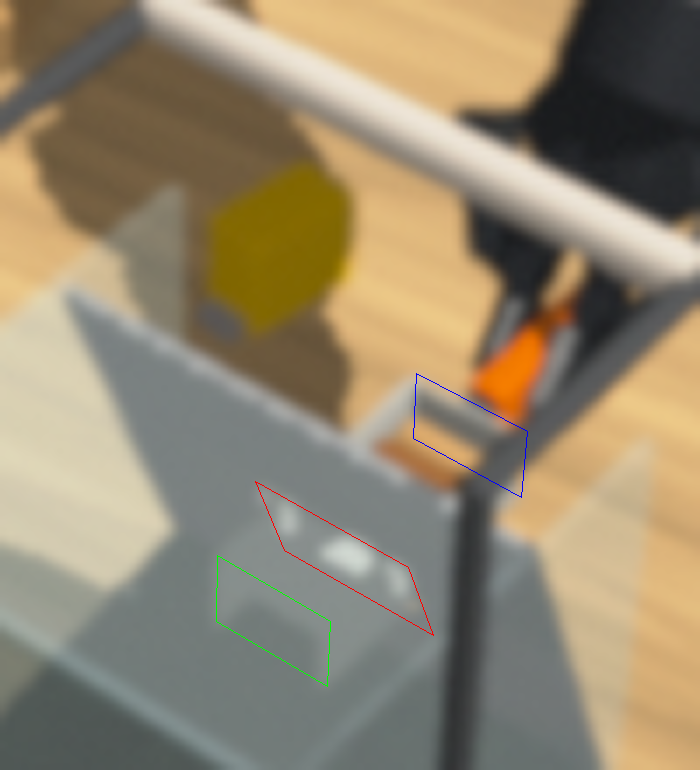

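View pics/t10.png

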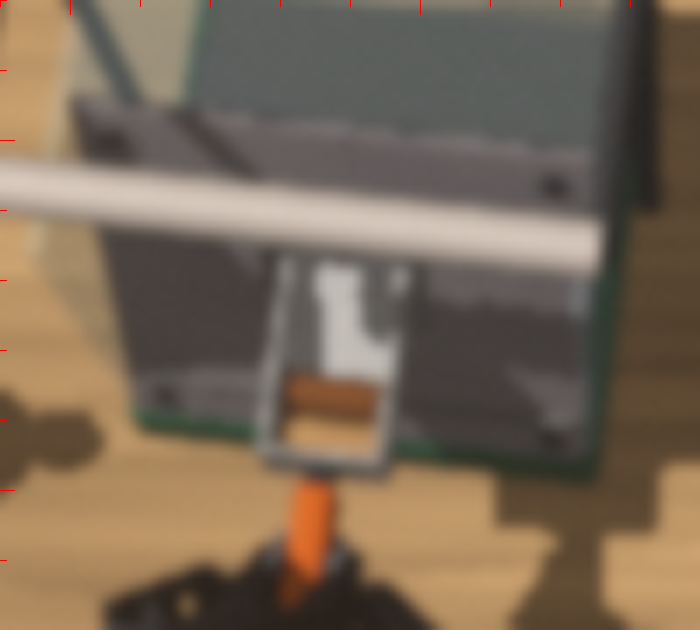

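The scoop is centred in the slot with about 44 mm of nose inside, and the lamp is clear. I'll tip it about the slot point now.

{"op": "drive_tool", "data": {"increments": [[8, 0, 0.08, -0.13, 0.2, 0, 0], [8, 0, 0.16, -0.26, 0.4, 0, 0], [8, 0, 0.16, -0.26, 0.4, 0, 0], [8, 0, 0.16, -0.26, 0.4, 0, 0], [8, 0, 0.16, -0.26, 0.4, 0, 0], [8, 0, 0, 0, 0, 0, 0]]}}

```text
time_s: 16.85
position: [0.5875, 0.1407, 0.1567]
eef_rot: [[0.078, 0.952, 0.295], [0.997, -0.075, -0.023], [0.001, 0.296, -0.955]]
contact_force: [0.7, 1.0, -1.6]
gripper_width: 0.0155
```

{"op": "drive_tool", "data": {"increments": [[8, 0, 0.16, -0.26, 0.4, 0, 0], [8, 0, 0.16, -0.26, 0.4, 0, 0], [8, 0, 0.16, -0.26, 0.4, 0, 0], [8, 0, 0.16, -0.26, 0.4, 0, 0], [8, 0, 0, 0, 0, 0, 0], [8, 0, 0, 0, 0, 0, 0]]}}

```text
time_s: 17.6
position: [0.5952, 0.14, 0.1829]
eef_rot: [[0.077, 0.997, 0.018], [0.997, -0.077, -0.002], [-0.0, 0.018, -1.0]]
contact_force: [-0.3, -0.2, -1.7]
gripper_width: 0.0153
```

Run:
```python
from h import *
import pickle
o=r.observe();print(o["position"],o["contact_force"],o["ft_torque"],o["joint_pos"].round(1),o["time_s"],o["eef_rot"].round(3))
s=optics.grab_frame("scene");t=optics.grab_frame("top");pickle.dump((s,t),open("f5.pkl","wb"))
crop(t,190,120,290,220,6,"pics/t11.png")
crop(s,230,150,370,340,4,"pics/s11.png")
```

```text
[0.59515265 0.13997821 0.1828758 ] [-0.30884721 -0.18184141 -1.65969244] [0.03504526 0.09406808 0.02405188] [ 5.8 22.1  1.8 68.7 -0.2 10.2] 17.6 [[ 0.077  0.997  0.018]
 [ 0.997 -0.077 -0.002]
 [-0.     0.018 -1.   ]]
```

View pics/s11.png

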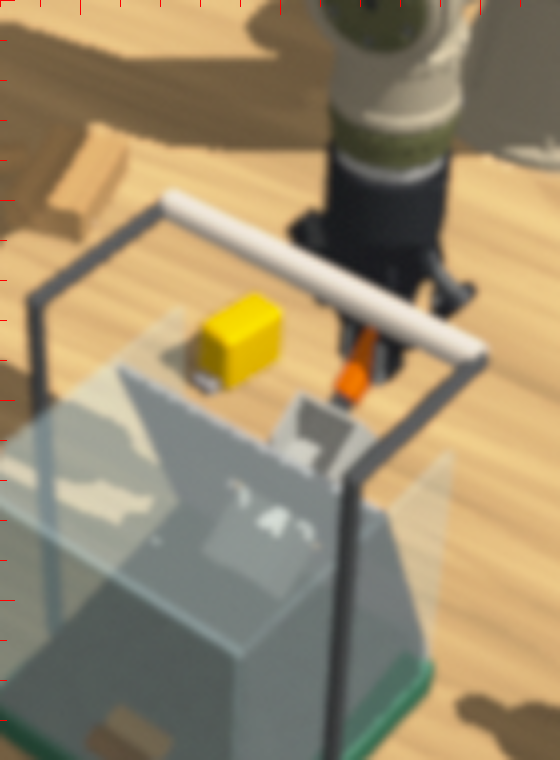

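View pics/t11.png

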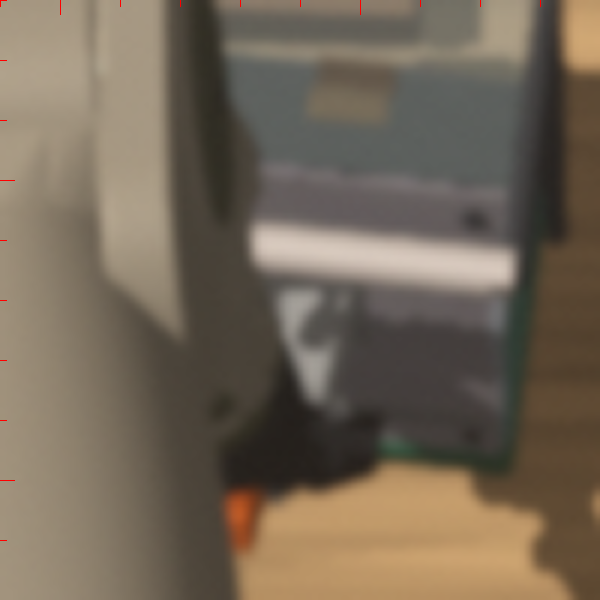

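Run:
```python
from h import *
import pickle
s,t=pickle.load(open("f5.pkl","rb"))
a=cv2.resize(s["image"][310:350,240:290,::-1],(500,400),interpolation=cv2.INTER_CUBIC)
b=cv2.resize(t["image"][122:147,230:270,::-1],(640,400),interpolation=cv2.INTER_CUBIC)
cv2.imwrite("pics/dz.png",np.hstack([a,b[:,:300]]))
```

```text
(no output)
```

View pics/dz.png

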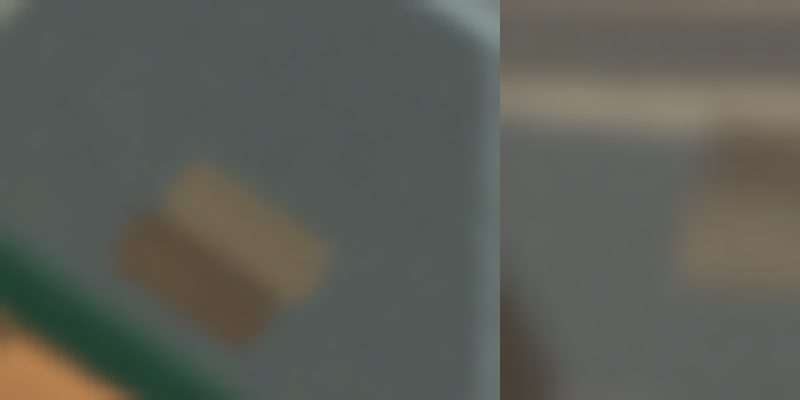

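Both dowels, one pale and one dark, lie together at the back of the hopper floor, and the trough is empty. I'll level the scoop and draw it out.

{"op": "drive_tool", "data": {"increments": [[8, 0, -0.144, 0.267, -0.4, 0, 0], [8, 0, -0.144, 0.267, -0.4, 0, 0], [8, 0, -0.144, 0.267, -0.4, 0, 0], [8, 0, -0.144, 0.267, -0.4, 0, 0], [8, 0, -0.144, 0.267, -0.4, 0, 0], [8, 0, -0.144, 0.267, -0.4, 0, 0], [8, 0, -0.144, 0.267, -0.4, 0, 0], [8, 0, -0.144, 0.267, -0.4, 0, 0], [8, 0, -0.072, 0.134, -0.2, 0, 0], [8, 0, 0, 0, 0, 0, 0], [8, 0, 0, 0, 0, 0, 0]]}}

```text
time_s: 19.08
position: [0.5826, 0.1411, 0.1225]
eef_rot: [[0.077, 0.816, 0.573], [0.997, -0.064, -0.044], [0.0, 0.574, -0.819]]
contact_force: [0.5, 0.2, -1.4]
gripper_width: 0.0151
```

Run:
```python
from h import *
o=r.observe();print(o["position"],o["contact_force"],o["ft_torque"],o["joint_pos"].round(1),o["time_s"],o["eef_rot"].round(3))
s=optics.grab_frame("scene");t=optics.grab_frame("top")
crop(t,190,130,290,220,7,"pics/t12.png")
```

```text
[0.58259531 0.14105589 0.12250926] [ 0.5306107   0.20981587 -1.41775449] [ 0.08904361  0.65324996 -0.06187032] [ 10.1   4.  -43.8   8.   -8.3  12. ] 19.075 [[ 0.077  0.816  0.573]
 [ 0.997 -0.064 -0.044]
 [ 0.     0.574 -0.819]]
```

View pics/t12.png

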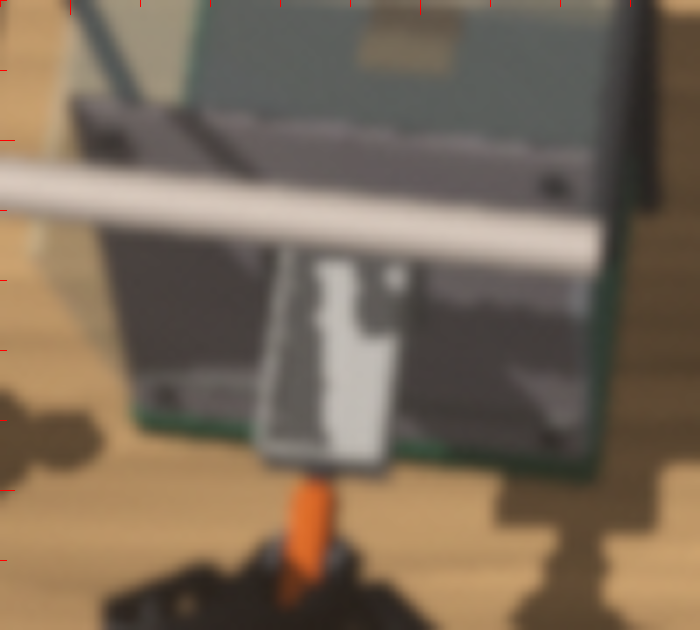

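{"op": "drive_tool", "data": {"increments": [[8, 0, -0.22, -0.1, 0, 0, 0], [8, 0, -0.33, -0.23, 0, 0, 0], [8, 0, -0.41, -0.287, 0, 0, 0], [8, 0, -0.41, -0.287, 0, 0, 0], [8, 0, -0.41, -0.287, 0, 0, 0], [8, 0, -0.41, -0.287, 0, 0, 0], [8, 0, -0.41, -0.287, 0, 0, 0], [8, 0, -0.41, -0.287, 0, 0, 0], [8, 0, -0.41, -0.287, 0, 0, 0], [8, 0, -0.1, -0.6, 0, 0, 0], [8, 0, 0, 0, 0, 0, 0]]}}

```text
time_s: 20.55
position: [0.4684, 0.1501, 0.1323]
eef_rot: [[0.077, 0.816, 0.573], [0.997, -0.063, -0.044], [0.001, 0.575, -0.818]]
contact_force: [0.8, 0.3, -0.7]
gripper_width: 0.0154
```

{"op": "drive_tool", "data": {"increments": [[8, -0.4, 0.03, 0.02, 0, 0, 0], [8, -0.7, 0.03, 0.02, 0, 0, 0], [8, -0.7, 0.03, 0.02, 0, 0, 0], [8, -0.7, 0.03, 0.02, 0, 0.07, -0.1], [8, -0.7, 0.03, 0.02, 0, 0.07, -0.1], [8, -0.7, 0, 0, 0, 0.07, -0.1], [8, -0.7, 0, 0, 0, 0.07, -0.1], [8, -0.7, 0, 0, 0, 0.07, -0.1], [8, -0.7, 0, 0, 0, 0.07, -0.1], [8, -0.7, 0, 0, 0, 0.07, -0.1], [8, -0.7, 0, 0, 0, 0, 0], [8, -0.7, 0, 0, 0, 0, 0]]}}

```text
time_s: 22.05
position: [0.4703, -0.0543, 0.1312]
eef_rot: [[-0.07, 0.817, 0.572], [0.998, 0.058, 0.04], [-0.0, 0.574, -0.819]]
contact_force: [0.2, -0.3, -0.4]
gripper_width: 0.0153
```

{"op": "drive_tool", "data": {"increments": [[8, -0.7, 0, 0, 0, 0, 0], [8, -0.7, 0, 0, 0, 0, 0], [8, -0.7, 0, 0, 0, 0, 0], [8, -0.7, 0, 0, 0, 0, 0], [8, -0.7, 0, 0, 0, 0, 0], [8, -0.7, 0, 0, 0, 0, 0], [8, -0.4, 0, 0, 0, 0, 0], [8, 0, 0, 0, 0, 0, 0]]}}

```text
time_s: 23.05
position: [0.4787, -0.1683, 0.1315]
eef_rot: [[-0.07, 0.817, 0.572], [0.998, 0.057, 0.04], [0.0, 0.574, -0.819]]
contact_force: [-0.4, -0.2, -0.8]
gripper_width: 0.0154
```

```bash
cat >> h.py <<'E'
RG=np.array([[-0.071,0.817,0.5723],[0.9975,0.058,0.041],[0,0.574,-0.819]]); PG=np.array([.6167,-.1864,.0780])
def to(p,R=RG):
    from scipy.spatial.transform import Rotation as Q
    o=r.observe(); M=o["eef_rot"]; print("pos",o["position"].round(4),"F",o["contact_force"].round(1),"t",o["time_s"],"shift units",((M.T@(np.array(p)-o["position"]))/.025).round(2),"turn units",(Q.from_matrix(M.T@R).as_rotvec(degrees=True)/10).round(3))
E
python3 -c "
from h import *
to(PG+[-.1405,-.0100,.0597]);to(PG+[0,0,.0597])"
```

```text
pos [ 0.4787 -0.1683  0.1315] F [-0.4 -0.2 -0.8] t 23.05 shift units [-1.11 -0.   -0.31] turn units [-0.001  0.003 -0.005]
pos [ 0.4787 -0.1683  0.1315] F [-0.4 -0.2 -0.8] t 23.05 shift units [-1.11  4.61  2.93] turn units [-0.001  0.003 -0.005]
```

{"op": "drive_tool", "data": {"increments": [[8, -0.55, 0, -0.15, 0, 0, 0], [8, -0.56, 0, -0.15, 0, 0, 0], [8, 0, 0.3, 0.2, 0, 0, 0], [8, 0, 0.6, 0.42, 0, 0, 0], [8, 0, 0.6, 0.42, 0, 0, 0], [8, 0, 0.6, 0.42, 0, 0, 0], [8, 0, 0.6, 0.42, 0, 0, 0], [8, 0, 0.6, 0.42, 0, 0, 0], [8, 0, 0.6, 0.42, 0, 0, 0], [8, 0, 0.4, 0.28, 0, 0, 0], [8, 0, 0.31, 0.23, 0, 0, 0], [8, 0, 0, 0, 0, 0, 0]]}}

```text
time_s: 24.55
position: [0.6172, -0.1853, 0.1376]
eef_rot: [[-0.072, 0.817, 0.572], [0.997, 0.059, 0.041], [0.0, 0.574, -0.819]]
contact_force: [0.3, -0.1, -0.8]
gripper_width: 0.0155
```

Run:
```python
from h import *
to(PG+[0,0,.0597]); to(PG)
s=optics.grab_frame("scene");t=optics.grab_frame("top")
crop(s,170,170,250,260,6,"pics/s13.png")
crop(t,310,120,390,240,5,"pics/t13.png")
```

```text
pos [ 0.6172 -0.1853  0.1376] F [ 0.3 -0.1 -0.8] t 24.55 shift units [-0.04 -0.02 -0.01] turn units [-0.001 -0.002  0.003]
pos [ 0.6172 -0.1853  0.1376] F [ 0.3 -0.1 -0.8] t 24.55 shift units [-0.04 -1.39  1.94] turn units [-0.001 -0.002  0.003]
```

View pics/s13.png

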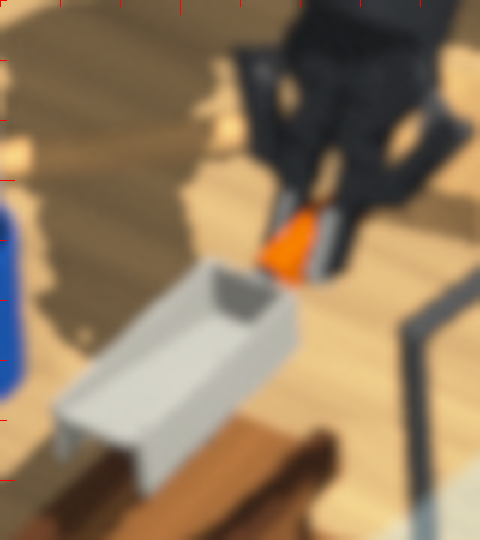

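View pics/t13.png

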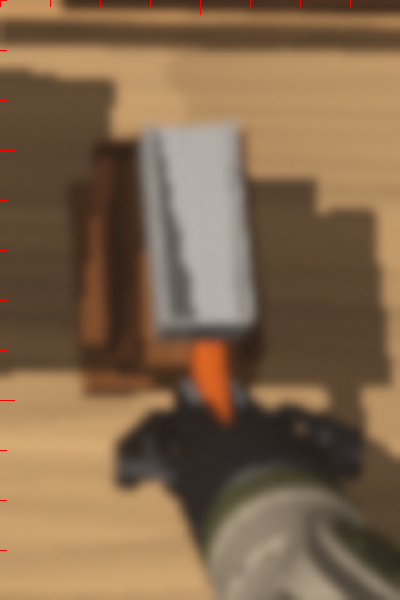

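The empty scoop is in the same pose as when I lifted it off. I'll lower it onto the rest.

{"op": "drive_tool", "data": {"increments": [[8, -0.04, -0.2, 0.29, 0, 0, 0], [8, 0, -0.3, 0.42, 0, 0, 0], [8, 0, -0.3, 0.42, 0, 0, 0], [8, 0, -0.25, 0.35, 0, 0, 0], [8, 0, -0.15, 0.2, 0, 0, 0], [8, 0, -0.08, 0.11, 0, 0, 0], [8, 0, -0.05, 0.07, 0, 0, 0], [8, 0, 0, 0, 0, 0, 0], [8, 0, 0, 0, 0, 0, 0]]}}

```text
time_s: 25.78
position: [0.6165, -0.1865, 0.081]
eef_rot: [[-0.071, 0.817, 0.573], [0.997, 0.059, 0.041], [-0.0, 0.574, -0.819]]
contact_force: [-0.1, 0.2, -1.5]
gripper_width: 0.0154
```

```bash
python3 -c "
from h import *
to(PG)"
```

```text
pos [ 0.6165 -0.1865  0.081 ] F [-0.1  0.2 -1.5] t 25.775 shift units [ 0.   -0.06  0.1 ] turn units [0.002 0.001 0.003]
```

{"op": "drive_tool", "data": {"increments": [[8, 0, -0.03, 0.05, 0, 0, 0], [8, 0, -0.03, 0.05, 0, 0, 0], [8, 0, 0, 0, 0, 0, 0], [8, 0, 0, 0, 0, 0, 0]]}}

```text
time_s: 26.28
position: [0.6167, -0.1865, 0.0781]
eef_rot: [[-0.071, 0.817, 0.573], [0.997, 0.059, 0.041], [-0.0, 0.574, -0.819]]
contact_force: [-1.0, -0.2, 2.7]
gripper_width: 0.0155
```

{"op": "drive_tool", "data": {"increments": [[20, 0, 0, 0, 0, 0, 0], [30, 0, 0, 0, 0, 0, 0], [60, 0, 0, 0, 0, 0, 0], [85, 0, 0, 0, 0, 0, 0], [85, 0, 0, 0, 0, 0, 0], [85, 0, 0, 0, 0, 0, 0], [85, 0, 0, 0, 0, 0, 0], [85, 0, 0, -0.4, 0, 0, 0], [85, 0, 0, -0.8, 0, 0, 0], [85, 0, 0, -0.8, 0, 0, 0], [85, 0, 0, -0.8, 0, 0, 0], [85, 0, 0, -0.8, 0, 0, 0]]}}

```text
time_s: 27.78
position: [0.5643, -0.1901, 0.1525]
eef_rot: [[-0.071, 0.817, 0.573], [0.997, 0.059, 0.041], [-0.0, 0.574, -0.819]]
contact_force: [-0.0, 0.8, -0.3]
gripper_width: 0.085
```

{"op": "drive_tool", "data": {"increments": [[85, 0, 0, -1, 0, 0, 0], [85, 0, 0, -1, 0, 0, 0], [85, 0, 0, -1, 0, 0, 0], [85, 0, 0, -1, 0, 0, 0], [85, 0, 0, 0, 0, 0, 0], [85, 0, 0, 0, 0, 0, 0]]}}

```text
time_s: 28.52
position: [0.5076, -0.1941, 0.2329]
eef_rot: [[-0.071, 0.817, 0.572], [0.997, 0.058, 0.041], [-0.0, 0.574, -0.819]]
contact_force: [-1.1, -0.2, -0.6]
gripper_width: 0.0849
```

Run:
```python
from h import *
import pickle
s0,t0=pickle.load(open("f0.pkl","rb"))
o=r.observe();print(o["position"],o["contact_force"].round(1),o["time_s"])
s=optics.grab_frame("scene");t=optics.grab_frame("top")
crop(s,180,205,245,275,8,"pics/s14a.png");crop(s0,180,205,245,275,8,"pics/s14b.png")
crop(t,320,140,380,225,6,"pics/t14a.png");crop(t0,320,140,380,225,6,"pics/t14b.png")
a=[cv2.imread(f"pics/{n}.png") for n in("s14b","s14a")];
c=[cv2.imread(f"pics/{n}.png") for n in("t14b","t14a")]
cv2.imwrite("pics/cmp_s.png",cv2.resize(np.hstack(a),None,fx=.75,fy=.75));cv2.imwrite("pics/cmp_t.png",np.hstack(c))
cv2.imwrite("pics/full.png",s["image"][:,:,::-1]);cv2.imwrite("pics/fullt.png",t["image"][:,:,::-1])
```

```text
[ 0.50762743 -0.1940812   0.23291506] [-1.1 -0.2 -0.6] 28.525
```

View pics/cmp_s.png

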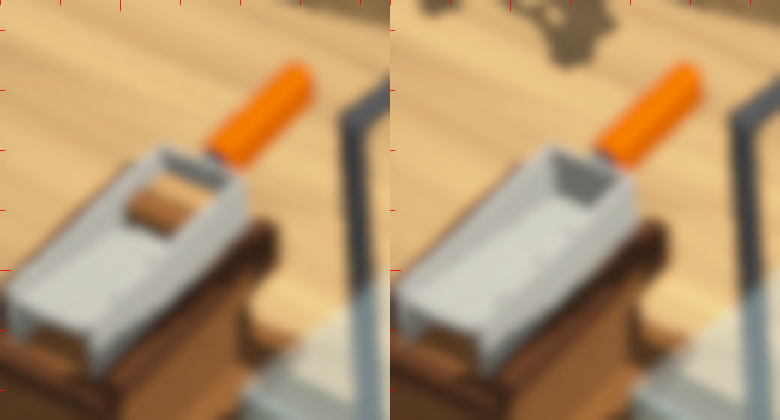

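View pics/cmp_t.png

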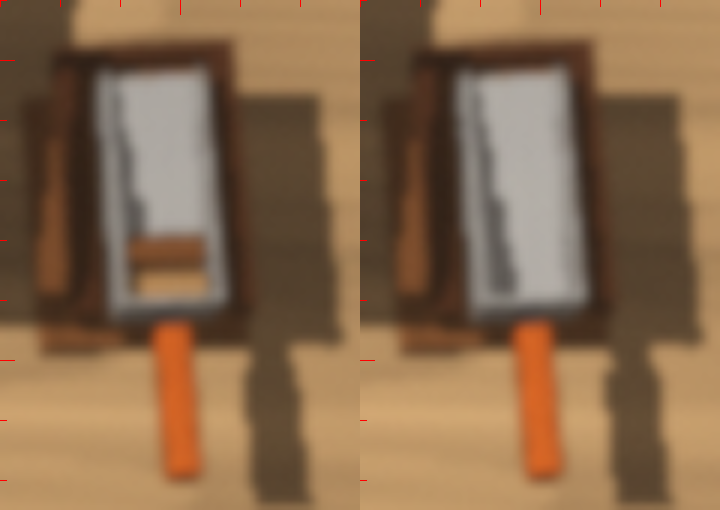

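View pics/full.png

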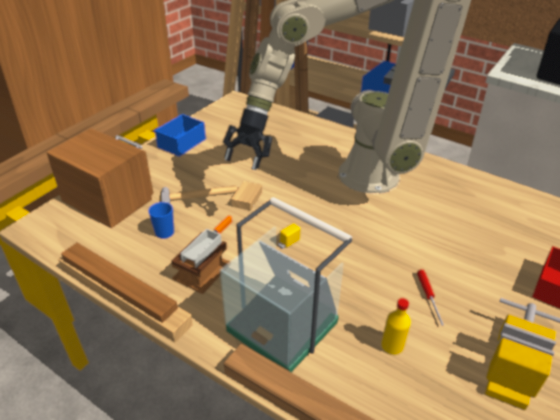

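View pics/fullt.png

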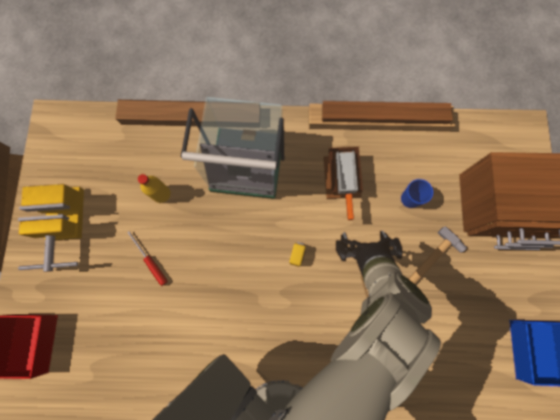

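The scoop lies exactly as it did at the start: its handle and trough pixels match in both views. The dowels are in the hopper at about (263,333) in the scene view, and nothing else has moved. I'm handing in.

```bash
python3 -c "
from rig import r
print(r.hand_in())"
```

```text
the job is handed in; nothing more can be done
None
```

Both dowels are in the hopper, and I handed the job in at about 28.5 s of the 72 s allowed. I gripped the scoop by its handle, carried it level and slid about 44 mm of its nose through the slot. I then tipped it 34° about the slot's centre, drew it out level and set it back on its rest.

**Last checks**
- **Dowels:** both camera views show the two dowels lying together at the back of the hopper floor, and the trough is empty.
- **Scoop:** it lies as it did at the start, as closely as the before and after crops from both cameras can show. The gripper is open and clear of it.
- **Contact:** I saw no sign of the scoop touching the cover plate. The force readings I took stayed within about 2.5 N while the scoop was in the slot, but they do not cover every moment. By eye, the clearance to the slot's sides looked about even, roughly 5 mm or more each side.
- **Other things:** the bystanders look unmoved. The mallet is partly hidden by the arm in the last top view but shows unmoved in the scene view.

**Disagreements**
- The two cameras differed by about 6 mm in x, the same at the handle and the lamp, so I worked from positions relative to each other.
- The trough rim measured about 6 mm too low, both before and after lifting. I relied on the given heights and the arm's own position instead.

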